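# Line up the sanding drums by size

## Task

Put the four sanding drums away on the plywood rack in order of diameter: the largest on the rubber pad next to the upright steel stop, then each smaller one on the next pad along, the smallest at the far end. Stand each drum upright in the middle of its pad, and let go.

Things in the scene. Friction and masses are not known exactly. Their poses are not given: they have to be found in the camera images.
- drum58: Loose sanding drum, an upright cylinder 58 mm in diameter and 40 mm tall: brown abrasive side, black rubber top face with a small copper washer and, in the middle, a steel nut 12 mm wide and 6 mm tall (46 mm in all). Stands upright on the bench. Origin at the centre of its underside, z up along its axis. It can be gripped across its diameter at any yaw.
- drum48: Loose sanding drum, an upright cylinder 48 mm in diameter and 40 mm tall: brown abrasive side, black rubber top face with a small copper washer and, in the middle, a steel nut 12 mm wide and 6 mm tall (46 mm in all). Stands upright on the bench. Origin at the centre of its underside, z up along its axis. It can be gripped across its diameter at any yaw.
- drum38: Loose sanding drum, an upright cylinder 38 mm in diameter and 40 mm tall: brown abrasive side, black rubber top face with a small copper washer and, in the middle, a steel nut 12 mm wide and 6 mm tall (46 mm in all). Stands upright on the bench. Origin at the centre of its underside, z up along its axis. It can be gripped across its diameter at any yaw.
- drum28: Loose sanding drum, an upright cylinder 28 mm in diameter and 40 mm tall: brown abrasive side, black rubber top face with a small copper washer and, in the middle, a steel nut 12 mm wide and 6 mm tall (46 mm in all). Stands upright on the bench. Origin at the centre of its underside, z up along its axis. It can be gripped across its diameter at any yaw.
- pad1: Fixed round black rubber pad, 68 mm across, 3 mm thick, number 1 of four alike in a straight row, centres 95 mm apart, along the middle of a fixed plywood board (500 x 110 mm, top 12 mm above the bench). Origin at the centre of its underside; its top is 3 mm above that. Local y runs along the row from pad4 towards pad1. The row's place and yaw differ at every start.
- pad2: Fixed round black rubber pad, 68 mm across, 3 mm thick, number 2 of four alike in a straight row, centres 95 mm apart, along the middle of a fixed plywood board (500 x 110 mm, top 12 mm above the bench). Origin at the centre of its underside; its top is 3 mm above that. Local y runs along the row from pad4 towards pad1. The row's place and yaw differ at every start.
- pad3: Fixed round black rubber pad, 68 mm across, 3 mm thick, number 3 of four alike in a straight row, centres 95 mm apart, along the middle of a fixed plywood board (500 x 110 mm, top 12 mm above the bench). Origin at the centre of its underside; its top is 3 mm above that. Local y runs along the row from pad4 towards pad1. The row's place and yaw differ at every start.
- pad4: Fixed round black rubber pad, 68 mm across, 3 mm thick, number 4 of four alike in a straight row, centres 95 mm apart, along the middle of a fixed plywood board (500 x 110 mm, top 12 mm above the bench). Origin at the centre of its underside; its top is 3 mm above that. Local y runs along the row from pad4 towards pad1. The row's place and yaw differ at every start.
- stop: Fixed steel stop across one end of the board: upright plate 8 mm thick, 100 mm wide (across the row), 45 mm tall, on a foot 36 mm wide. In line with the row, 82.5 mm beyond the centre of the end pad next to it: pad1 at some starts, pad4 at others. Origin at the centre of its underside, on the board. (At the board's other end is only a flat dark wooden strip, 6 mm high.)
Not all that is in view belongs to the job. Leave any blue, pink or turquoise look-alike of the drum48 alone.

How it is judged (in metres and radians):
At the end, for the whole second after the job is handed in: The drums stand upright (within 7 degrees) on the pads in order of diameter, the largest next to the steel stop, the smallest farthest from it, each within 12 mm of its pad's centre, its underside within 3 mm below and 5 mm above the pad's top, released and at rest (((horizontal distance between stop and pad1 below 0.11 m and horizontal distance between drum58 and pad1 below 0.012 m and horizontal distance between drum48 and pad2 below 0.012 m and horizontal distance between drum38 and pad3 below 0.012 m and horizontal distance between drum28 and pad4 below 0.012 m) or (horizontal distance between stop and pad4 below 0.11 m and horizontal distance between drum58 and pad4 below 0.012 m and horizontal distance between drum48 and pad3 below 0.012 m and horizontal distance between drum38 and pad2 below 0.012 m and horizontal distance between drum28 and pad1 below 0.012 m)) and z of drum58 in the frame of pad1 between 0 and 0.008 m and angle between each of drum58, drum48, drum38, drum28's own z axis and vertical below 0.12 rad and linear speed of each of drum58, drum48, drum38, drum28 below 0.02 m/s and angular speed of each of drum58, drum48, drum38, drum28 below 0.2 rad/s and contact force between each of drum58, drum48, drum38, drum28 and the fingers below 0.1 N and z of drum48 in the frame of pad1 between 0 and 0.008 m and z of drum38 in the frame of pad1 between 0 and 0.008 m and z of drum28 in the frame of pad1 between 0 and 0.008 m); the robot touches nothing.
It also fails if it takes over 99 s, if anything falls off the work surface, if the arm or the gripper's body presses on something with over 40 N, if the wrist force passes 120 N, or if a joint passes its speed limit or range.

## Robot

A 6-joint arm with a two-finger parallel gripper is mounted at the origin on the work surface. World frame = base frame: x ahead of the robot, y to its left, z up, the work surface at z = 0. Lengths are in mm, angles in rad, forces in N, time in s.
With the tool pointing down it reaches from about 300 to 825 mm from the base axis. Payload 5.4 kg.
Tool frame: the origin (TCP) lies at the very end of the fingers, on their centre line; the grasp point (between the pads) lies 19 mm behind it; z points along the fingers, y is the line along which they close (so a half turn about z gives the same grasp; the last joint's range is limited). The gripper opens to 92 mm and grips with 3 to 60 N. Pads are 20 mm wide; open, the fingers measure 128 mm over their backs; the gripper's body (75 mm by 189 mm) begins 69 mm behind the grasp point.
Start: joints at [0.984, 0.158, 1.597, -0, 1.386, -0.21], TCP at [211.578, 534.641, 214.601] pointing down, gripper open.
Joint ranges: [-2.91, 2.91], [-0.94, 2.29], [0.18, 2.7], [-1.29, 4.43], [0.17, 2.64], [-3, 3]. Speed limits (rad/s): [2.57, 2.57, 3.14, 3.14, 3.14, 3.14].

## Interface

Orientations are given as a 3x3 rotation matrix whose columns are the frame's x, y, z axes.
In Python, from rig import r gives the robot as it stands.
- The arm moves only by the tool drive_tool, never from a script. Its argument "moves" is a list of rows, each a list of 5 numbers: the shift along the tool's x, y, z in units of 60 mm (1.0 is 60 mm), then the turn about the tool's z in units of 5 degrees (1.0 is 5 degrees), then the opening, from 0 (shut) to 1 (fully open). In form: [[tx, ty, tz, yaw, hand], ...]. A call has 1 to 12 rows; each row is the pose to reach, as a shift and turn from the pose commanded when the call began, along the tool's axes at that moment; what a row does not reach only later rows make up. A row lasts 1/8 s, in which the tool goes at most 62.5 mm and 10.7 degrees, less where a joint would pass 70% of its speed; a pose out of reach is approached as far as the arm can. A call with a gripper value outside its range is refused whole. The fingers move at their own pace and stop on an object; "squeeze" is the grip in N (left out, the last holds). Time passes only in rows, so rows that repeat a pose let the fingers close. It gives the time, the measured TCP pose, the force, the opening and the grip force at its end, in the units of the state.
- r.read_state(): the state, without advancing time (a new reading comes with each control period).
- r.get_image(name): name is "scene" or "side" or "wrist"; returns a dict with "frame" (400x640x3 uint8, red, green, blue), "fx", "fy", "cx", "cy" (pixels), "view" (4x4, takes a point from world to camera coordinates); the wrist camera has in their place "T_tool_cam" (4x4, takes a point from camera to tool coordinates, whose origin is the TCP and whose axes are the flange's). Camera axes: x right, y down, z forward; pixel columns grow to the right and rows downward; lengths in mm; the calibration is good to about 2 mm. A picture is of the moment at which its call begins: read the wrist's pose just before it. There is no depth.
- r.close_job(): hands the job in; it is judged then, once.
The state is a dict: "time_s": time; "joints": joint angles; "qvel": joint speeds; "tau": joint torques, N m; "ee_pos": TCP position; "ee_rot": TCP orientation; "contact_force": force on the tool from outside, world axes, zero at the start; "ft_torque": the same for the moment, N m; "width": opening from 0.0 (shut) to 1.0 (fully open); "grasp_force": force on a finger pad.
Only numpy, scipy, OpenCV 4.12 (cv2) and the standard library are available. Lean on these libraries where they do the work, as an engineer would, in place of code of your own. Each camera call takes 0.05 s, during which the arm holds its last target. There are 200 camera calls.

## Working session

There is one attempt and no reset: what is moved stays moved. The work goes in short steps, Python scripts to look and compute and a tool call to move; the robot and the scene stay as the last step left them, time stands still between calls to the robot, and variables do not carry over. Pictures are saved under pics/ and viewed, at most 14 in all, crops included, and the job is handed in when it is done.

Besides the shell and the picture viewer there is one more tool, called after "Call:" by a JSON object that holds its "method" and its "body". drive_tool: Moves the arm, as the interface text tells. Its arguments: {"type":"object","properties":{"moves":{"type":"array","items":{"type":"array","items":{"type":"number"}}},"squeeze":{"type":"number"}},"required":["moves"]}

```bash
mkdir -p pics; ls; python3 - <<'E'
from rig import r
import cv2,json,numpy as np,pickle
s=r.read_state();print(s['time_s'],s['ee_pos'],np.round(s['ee_rot'],3),s['width'])
d={}
for n in("scene","side","wrist"):
    i=r.get_image(n);d[n]=i;cv2.imwrite(f'pics/{n}0.png',i['frame'][...,::-1])
    print(n,{k:(np.round(v,3).tolist()) for k,v in i.items() if k!='frame'})
pickle.dump((s,d),open('d0.pkl','wb'))
E
```

```text
pics
0.0 [211.21449038 534.14240575 213.63272514] [[-0.93   0.368 -0.001]
 [ 0.368  0.93  -0.002]
 [ 0.    -0.002 -1.   ]] 1.000834807771402
scene {'fx': 377.278, 'fy': 377.278, 'cx': 319.415, 'cy': 199.654, 'view': [[-0.304, 0.953, 0.013, 130.493], [0.771, 0.254, -0.584, -387.177], [-0.56, -0.167, -0.812, 1363.077], [0.0, 0.0, 0.0, 1.0]]}
side {'fx': 517.531, 'fy': 517.531, 'cx': 319.798, 'cy': 200.459, 'view': [[0.886, -0.463, 0.009, -460.989], [-0.33, -0.645, -0.689, 236.581], [0.325, 0.608, -0.725, 1222.982], [0.0, 0.0, 0.0, 1.0]]}
wrist {'fx': 310.432, 'fy': 310.432, 'cx': 318.983, 'cy': 200.966, 'T_tool_cam': [[0.001, -0.962, -0.275, 78.242], [1.0, 0.001, 0.001, 0.461], [-0.0, -0.275, 0.962, -169.407], [0.0, 0.0, 0.0, 1.0]]}
```

View pics/scene0.png

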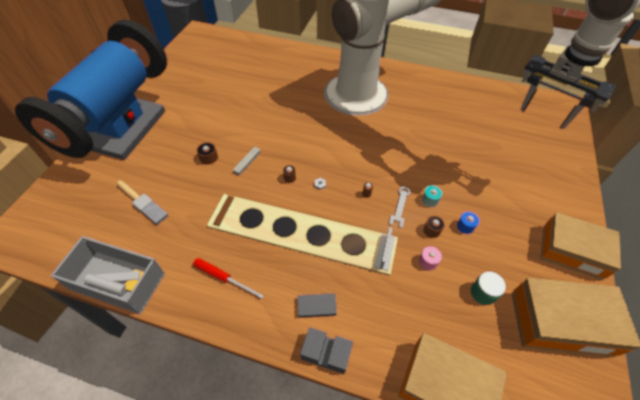

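View pics/side0.png

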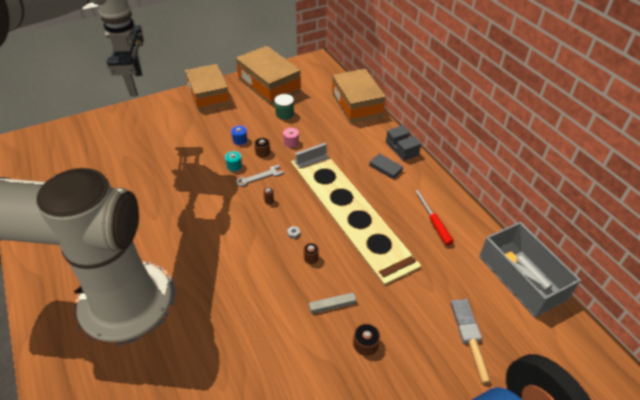

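The scene view shows the brown drums at (207,152), (289,173), (367,188) and (434,226). The teal (432,194), blue (468,222) and pink (431,258) drums are look-alikes. The steel stop is at the right end of the board, about (388,250), and the flat dark strip is at the left, about (223,210). In the side view the drums are at (366,338), (311,253), (268,195) and (262,147), with the stop at (311,155).

The candidates for drum48 are brown (434,226), teal, blue and pink. Only the brown one fits, because coloured ones are to be left alone. I'll measure next and check it in a crop.

```bash
cat > h.py <<'E'
import numpy as np,cv2
def cam(i,s=None):
    """camera-to-world 4x4"""
    if 'view' in i: return np.linalg.inv(np.array(i['view']))
    T=np.eye(4);T[:3,:3]=s['ee_rot'];T[:3,3]=s['ee_pos']
    return T@np.array(i['T_tool_cam'])
def ray(i,p,s=None):
    C=cam(i,s);d=C[:3,:3]@[(p[0]-i['cx'])/i['fx'],(p[1]-i['cy'])/i['fy'],1]
    return C[:3,3],d/np.linalg.norm(d)
def plane(i,p,z,s=None):
    o,d=ray(i,p,s);return o+d*(z-o[2])/d[2]
def tri(rays):
    A=sum(np.eye(3)-np.outer(d,d) for o,d in rays);b=sum((np.eye(3)-np.outer(d,d))@o for o,d in rays)
    P=np.linalg.solve(A,b);return P,max(np.linalg.norm(np.cross(P-o,d)) for o,d in rays)
def proj(i,P,s=None):
    q=np.linalg.inv(cam(i,s))@np.append(P,1);return np.array([i['fx']*q[0]/q[2]+i['cx'],i['fy']*q[1]/q[2]+i['cy']])
def blob(f,p,R,lo,hi,open_=0):
    """centroid, area, bbox of the HSV blob nearest seed p within radius R"""
    x0,y0=int(p[0]-R),int(p[1]-R);x0=max(x0,0);y0=max(y0,0)
    c=f[y0:int(p[1]+R),x0:int(p[0]+R)]
    m=cv2.inRange(cv2.cvtColor(c,cv2.COLOR_RGB2HSV),np.array(lo),np.array(hi))
    if open_: m=cv2.morphologyEx(m,cv2.MORPH_OPEN,np.ones((open_,open_)))
    cs,_=cv2.findContours(m,cv2.RETR_EXTERNAL,cv2.CHAIN_APPROX_NONE)
    q=np.array(p)-[x0,y0]
    k=max((k for k in cs if len(k)>=5),key=lambda k:cv2.contourArea(k)-3*abs(cv2.pointPolygonTest(k,tuple(map(float,q)),True)) if cv2.pointPolygonTest(k,tuple(map(float,q)),True)<0 else 1e6)
    return k[:,0]+[x0,y0]
E
python3 - <<'E'
import pickle;from h import *
s,d=pickle.load(open('d0.pkl','rb'));A,B=d['scene'],d['side']
seeds={'58':((207,150),(366,334)),'38':((289,170),(311,250)),'28':((367,185),(268,192)),'48':((434,224),(262,144)),
'p1?':((354,243),(324,176)),'p2':((319,235),(341,197)),'p3':((285,227),(359,219)),'p4':((252,218),(379,244))}
for n,(a,b) in seeds.items():
    o=[]
    for i,p in((A,a),(B,b)):
        try:
            k=blob(i['frame'],p,28,(0,0,0),(180,255,62 if n[0]!='p' else 75));(c,ax,_)=cv2.fitEllipse(k);o.append((c,ax))
        except Exception as e:o.append((p,str(e)[:20]))
    P,e=tri([ray(A,o[0][0]),ray(B,o[1][0])]);Q,e2=tri([ray(A,a),ray(B,b)])
    print(n,np.round(P,1),round(e,1),'seed',np.round(Q,1),round(e2,1),[np.round(x[0]) for x in o],[np.round(x[1]) if type(x[1])!=str else x[1] for x in o])
f=[cv2.resize(i['frame'][y-35:y+35,x-60:x+60],None,fx=6,fy=4,interpolation=2)[:, :] for i,x,y in((A,430,222),(B,265,150))]
cv2.imwrite('pics/c1.png',np.vstack(f)[...,::-1])
E
```

```text
58 [ 448.7 -356.1   36.6] 0.2 seed [ 449.3 -351.9   34.4] 0.4 [array([206., 149.]), array([367., 335.])] [array([10., 15.]), array([20., 22.])]
38 [452.5 -91.    7.6] 2.7 seed [446.8 -89.5  34.8] 1.5 [array([287., 178.]), array([312., 256.])] [array([4., 7.]), array([11., 14.])]
28 [435.9 141.7   8.2] 0.6 seed [432.1 140.7  38.8] 0.7 [array([365., 193.]), array([269., 199.])] [array([5., 5.]), array([6., 8.])]
48 [507.  341.2  11.5] 6.7 seed [499.7 340.   33.8] 0.3 [array([430., 232.]), array([263., 147.])] [array([ 6., 13.]), array([11., 19.])]
p1? [607.4  96.   47.9] 22.2 seed [610.8 150.7  13.7] 1.7 [array([327., 234.]), array([324., 176.])] [array([ 2., 11.]), array([13., 20.])]
p2 [615.   53.9  13.1] 0.4 seed [614.7  56.1  11.1] 1.6 [array([318., 235.]), array([341., 197.])] [array([17., 21.]), array([14., 21.])]
p3 [618.3 -40.3  12. ] 0.4 seed [618.5 -38.   10.4] 0.8 [array([284., 226.]), array([359., 219.])] [array([17., 21.]), array([16., 21.])]
p4 [ 620.6 -135.3   11.8] 0.4 seed [ 620.1 -134.6    9.9] 1.9 [array([251., 218.]), array([379., 244.])] [array([17., 21.]), array([17., 23.])]
```

View pics/c1.png

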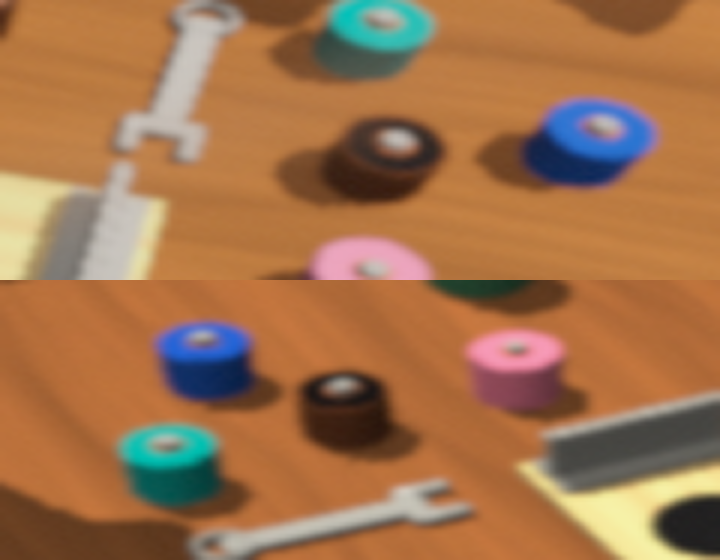

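The enlarged crop confirms it: the brown/black drum at scene (434,226), side (262,147), is drum48, and the coloured ones around it are look-alikes. The stop plate stands at the +y end of the board. Now I'll move over drum48 for wrist views.

Call:
{"method": "drive_tool", "body": {"moves": [[-1,-0.2,0,0,1],[-2,-0.4,0,0,1],[-3,-0.6,0,0,1],[-4,-0.9,0,0,1],[-5,-1.1,0,0,1],[-5.6,-1.2,0,0,1],[-5.6,-1.2,0,0,1],[-5.6,-1.2,0,0,1],[-5.6,-1.2,0,0,1]]}}

```text
time_s: 1.27
ee_pos: [496.4, 345.0, 214.5]
ee_rot: [[-0.93, 0.366, -0.0], [0.366, 0.93, 0.0], [0.0, -0.0, -1.0]]
contact_force: [-0.3, 0.2, 0.1]
width: 0.999
grasp_force: 0.0
```

```bash
cat > snap.py <<'E'
import sys,pickle;from rig import r;from h import *
n=sys.argv[1];s=r.read_state();i=r.get_image('wrist');pickle.dump((s,i),open(n+'.pkl','wb'))
cv2.imwrite(f'pics/{n}.png',i['frame'][...,::-1]);print(s['time_s'],np.round(s['ee_pos'],1),np.round(s['ee_rot'],3).tolist(),np.abs(s['qvel']).max())
E
python3 snap.py w1; python3 - <<'E'
import pickle;from h import *
s,d=pickle.load(open('d0.pkl','rb'))
for n,p in(('teal',(432,189)),('blue',(469,218)),('pink',(431,253))):print(n,plane(d['scene'],p,40).round())
s,i=pickle.load(open('w1.pkl','rb'))
for n,p in dict(d48=(500,340,40),p1=(612,149,15),d28=(433,141,40)).items():print(n,proj(i,p,s).round())
E
```

```text
1.275 [496.4 345.  214.5] [[-0.93, 0.366, -0.0], [0.366, 0.93, 0.0], [0.0, -0.0, -1.0]] 0.002261564256644067
teal [389. 318.  40.]
blue [456. 426.  40.]
pink [592. 343.  40.]
d48 [316. 189.]
p1 [216. 308.]
d28 [133. 197.]
```

View pics/w1.png

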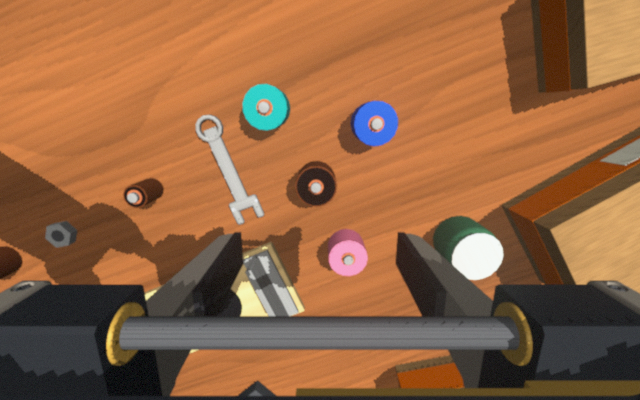

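The wrist view shows drum48 with its nut at (316,187), teal at (264,107), blue at (376,124) and pink at (348,256). drum28 is at (135,197), and the wrench's end is at (247,207). I'll take a second wrist position for height.

Call:
{"method": "drive_tool", "body": {"moves": [[0,-1,0,0,1],[0,-2,0,0,1],[0,-2.5,0,0,1],[0,-2.5,0,0,1],[0,-2.5,0,0,1],[0,-2.5,0,0,1]]}}

```text
time_s: 2.08
ee_pos: [442.5, 205.6, 214.7]
ee_rot: [[-0.93, 0.367, 0.0], [0.367, 0.93, 0.0], [-0.0, 0.0, -1.0]]
contact_force: [-0.2, 1.1, -0.9]
width: 1.0
grasp_force: 0.0
```

```bash
python3 snap.py w2; cat >> h.py <<'E'
def nut(i,p,R=14):
    """pixel centre of the grey nut nearest seed p"""
    k=blob(i['frame'],p,R,(0,0,105),(180,75,255));M=cv2.moments(k);return (np.array([M['m10'],M['m01']])/M['m00'] if M['m00'] else k.mean(0)),cv2.contourArea(k)
E
python3 - <<'E'
import pickle;from h import *
W=[pickle.load(open(f'w{k}.pkl','rb')) for k in(1,2)]
for n,P in dict(d48=(500,340,46),d28=(433,141,46)).items():
    R=[];px=[]
    for s,i in W:
        q,a=nut(i,proj(i,P,s));R.append(ray(i,q,s));px.append((q.round(1).tolist(),a))
    print(n,px,tri(R),[plane(i,p[0],46,s).round(1) for (s,i),p in zip(W,px)])
E
```

```text
2.075 [442.5 205.6 214.7] [[-0.93, 0.367, 0.0], [0.367, 0.93, 0.0], [-0.0, 0.0, -1.0]] 0.0027469393533974236
d48 [([315.4, 187.3], 71.5), ([448.7, 186.5], 77.5)] (array([497.36755785, 340.91378415,  45.52791647]), np.float64(0.01664874495748193)) [array([497.3, 341. ,  46. ]), array([497.2, 340.7,  46. ])]
d28 [([132.4, 197.4], 81.0), ([263.7, 196.6], 70.5)] (array([432.79590929, 142.769133  ,  43.42523523]), np.float64(0.08021324476118365)) [array([432.7, 144.5,  46. ]), array([432.3, 143.4,  46. ])]
```

View pics/w2.png

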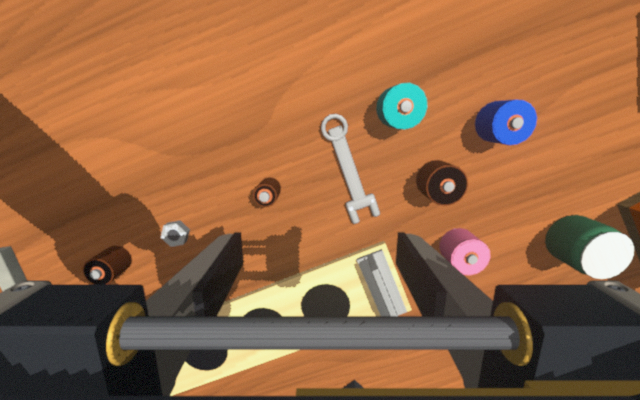

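drum48 triangulates to (497.3, 340.9) and drum28 to (432.6, 143.4), with nut tops at about 45 mm. The scene has pad1 nearest the stop. I'll take drum28 first.

Call:
{"method": "drive_tool", "body": {"moves": [[-0.22,-1.02,0,0,0.7],[-0.22,-1.02,0.8,0,0.7],[-0.22,-1.02,1.6,0,0.7],[-0.22,-1.02,2.3,0,0.7],[-0.22,-1.02,2.8,0,0.7],[-0.22,-1.02,3.2,0,0.7],[-0.22,-1.02,3.41,0,0.7],[-0.22,-1.02,3.41,0,0.7],[-0.22,-1.02,3.41,0,0],[-0.22,-1.02,3.41,0,0],[-0.22,-1.02,3.41,0,0],[-0.22,-1.02,3.41,0,0]], "squeeze": 20}}

```text
time_s: 3.62
ee_pos: [432.4, 142.8, 10.4]
ee_rot: [[-0.93, 0.368, 0.001], [0.368, 0.93, 0.0], [-0.001, 0.0, -1.0]]
contact_force: [0.0, -0.5, 1.5]
width: 0.3
grasp_force: 20.0
```

Call:
{"method": "drive_tool", "body": {"moves": [[0,0,-1,0,0],[0,0,-2,0,0],[-0.5,-0.4,-3,0,0],[-1.2,-0.8,-3,0,0],[-2,-1.4,-3,0,0],[-2.8,-1.9,-3,0,0],[-3.6,-2.4,-3,0,0],[-4.3,-2.9,-3,0,0],[-4.6,-3.15,-3,0,0],[-4.6,-3.15,-3,0,0],[-4.6,-3.15,-3,0,0],[-4.6,-3.15,-3,0,0]]}}

```text
time_s: 5.12
ee_pos: [618.8, -133.2, 190.1]
ee_rot: [[-0.93, 0.367, -0.0], [0.367, 0.93, 0.0], [0.0, 0.0, -1.0]]
contact_force: [0.0, 0.1, -0.7]
width: 0.298
grasp_force: 20.0
```

```bash
python3 snap.py w3; python3 - <<'E'
import pickle;from h import *
s,i=pickle.load(open('w3.pkl','rb'))
for P in((620.6,-135.3,15),(618,-40.3,15),(615,54,15),(447,-90,46),(449,-355,46)):print(P,proj(i,P,s).round())
E
```

```text
5.125 [ 618.8 -133.2  190.1] [[-0.93, 0.367, -0.0], [0.367, 0.93, 0.0], [0.0, 0.0, -1.0]] 0.0036807798119397744
(620.6, -135.3, 15) [317. 186.]
(618, -40.3, 15) [396. 153.]
(615, 54, 15) [479. 118.]
(447, -90, 46) [293.  -2.]
(449, -355, 46) [ 42. 114.]
```

View pics/w3.png

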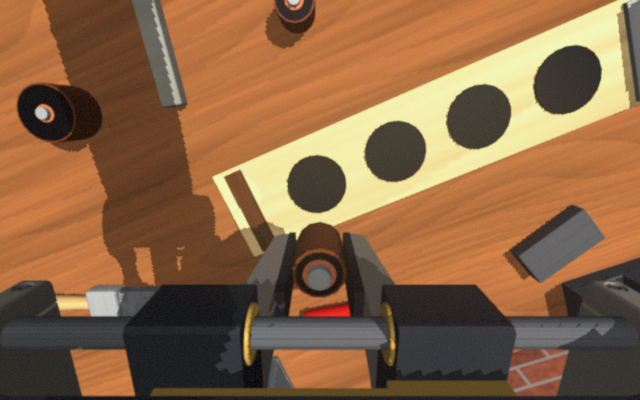

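The view shows drum28 held at (319,275), the four pads at (317,183), (395,151), (478,116) and (568,79), and the stop at (635,55). drum58's nut is at (43,113) and drum38 is at (294,5).

```bash
cat > pads.py <<'E'
import sys,pickle;from h import *
W=[pickle.load(open(f'{k}.pkl','rb')) for k in sys.argv[1:]]
pix=[];pl=[]
for s,i in W:
    a=[];b=[]
    for P in((612.5,149,15),(615,54,15),(618,-40.3,15),(620.6,-135.3,15)):
        p=proj(i,P,s)
        if not(35<p[0]<605 and 35<p[1]<250): a.append(None);b.append(None);continue
        k=blob(i['frame'],p,55,(0,0,0),(180,255,85),3);c,ax,_=cv2.fitEllipse(k);a.append(c);b.append(np.r_[plane(i,c,15,s)[:2].round(1),np.round(ax)])
    pix.append(a);pl.append(b);print([list(x) if x is not None else None for x in b])
if len(W)>1:
    for j in range(4):
        R=[ray(i,a[j],s) for (s,i),a in zip(W,pix) if a[j] is not None]
        if len(R)>1:print(j+1,tri(R)[0].round(1))
E
python3 pads.py w3; python3 -c "
import pickle;from h import *
s,i=pickle.load(open('w3.pkl','rb'))
q,a=nut(i,(43,113));print(q,a,plane(i,q,46,s))"
```

```text
[[np.float64(609.7), np.float64(148.0), np.float64(58.0), np.float64(73.0)], [np.float64(612.4), np.float64(53.5), np.float64(57.0), np.float64(66.0)], [np.float64(615.1), np.float64(-40.9), np.float64(56.0), np.float64(60.0)], [np.float64(617.7), np.float64(-135.3), np.float64(55.0), np.float64(56.0)]]
[ 41.05694444 112.74861111] 120.0 [ 447.89637213 -355.32462589   46.        ]
```

Call:
{"method": "drive_tool", "body": {"moves": [[0,-0.04,0.8,0,0],[0,-0.04,1.6,0,0],[0,-0.04,2.2,0,0],[0,-0.04,2.5,0,0],[0,-0.04,2.65,0,0],[0,-0.04,2.73,0,0],[0,-0.04,2.73,0,0],[0,-0.04,2.73,0,0]]}}

```text
time_s: 6.18
ee_pos: [619.1, -137.0, 27.3]
ee_rot: [[-0.93, 0.368, 0.002], [0.368, 0.93, -0.001], [-0.002, -0.0, -1.0]]
contact_force: [1.1, 0.9, -1.1]
width: 0.301
grasp_force: 20.0
```

```bash
python3 -c "
from rig import r
s=r.read_state();print(s['ee_pos'],s['contact_force'],s['width'])"
```

```text
[ 619.08238261 -137.04969633   27.34234932] [ 1.13742585  0.86592345 -1.08332671] 0.30130109341604894
```

Call:
{"method": "drive_tool", "body": {"moves": [[0,0,0.025,0,0],[0,0,0.025,0,0],[0,0,0.025,0,0.6],[0,0,0.025,0,0.6],[0,0,0.025,0,0.6],[0,0,-0.5,0,0.7],[0,0,-1.4,0,0.8],[0,0,-2.3,0,0.8],[0,0,-3,0,0.8],[1,0,-3,0,0.8],[1,0,-3,0,0.8],[1,0,-3,0,0.8]]}}

```text
time_s: 7.68
ee_pos: [562.8, -114.8, 206.4]
ee_rot: [[-0.93, 0.368, 0.001], [0.368, 0.93, -0.0], [-0.001, -0.0, -1.0]]
contact_force: [0.1, 1.1, -0.3]
width: 0.797
grasp_force: 0.0
```

```bash
python3 snap.py w4; python3 pads.py w3 w4; python3 -c "
import pickle;from h import *
s,i=pickle.load(open('w4.pkl','rb'))
q,a=nut(i,proj(i,(618,-136,61),s));print(q,a,plane(i,q,61,s))
p=proj(i,(447,-90,46),s);print(p);q,a=nut(i,p,20);print(q,a,plane(i,q,46,s))
s3,i3=pickle.load(open('w3.pkl','rb'))
q3,_=nut(i3,(42,113));p=proj(i,(448,-355,46),s);q4,a=nut(i,p,16);print(q4,a,tri([ray(i3,q3,s3),ray(i,q4,s)]))
"
```

```text
7.675 [ 562.8 -114.8  206.4] [[-0.93, 0.368, 0.001], [0.368, 0.93, -0.0], [-0.001, -0.0, -1.0]] 0.04801911397757791
[[np.float64(609.7), np.float64(148.0), np.float64(58.0), np.float64(73.0)], [np.float64(612.4), np.float64(53.5), np.float64(57.0), np.float64(66.0)], [np.float64(615.1), np.float64(-40.9), np.float64(56.0), np.float64(60.0)], [np.float64(617.7), np.float64(-135.3), np.float64(55.0), np.float64(56.0)]]
[[np.float64(609.6), np.float64(148.1), np.float64(52.0), np.float64(64.0)], [np.float64(612.1), np.float64(53.7), np.float64(51.0), np.float64(58.0)], [np.float64(614.9), np.float64(-40.8), np.float64(50.0), np.float64(54.0)], [np.float64(616.3), np.float64(-135.4), np.float64(46.0), np.float64(51.0)]]
1 [609.9 148.8  14. ]
2 [612.7  54.3  13.3]
3 [615.4 -40.6  13.5]
4 [ 619.3 -136.3    6.8]
[319.01149425 242.68275862] 72.5 [ 618.28804482 -135.92897138   61.        ]
[298.63664149  71.53703649]
[299.05280528  70.89108911] 101.0 [446.60367173 -89.39091652  46.        ]
[ 70.75555556 169.60925926] 90.0 (array([ 447.41307568, -356.52430851,   44.4075191 ]), np.float64(0.05955481185917646))
```

View pics/w4.png

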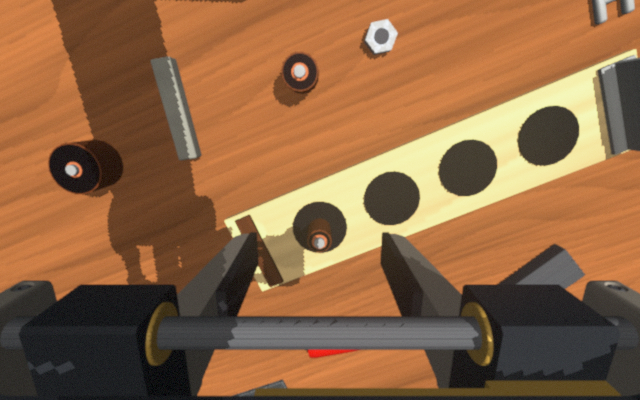

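drum28 stands on pad4, with its nut at (319,243), within about 1 mm of the pad's centre. drum38's nut is at (299,71) and drum58's at (71,170). Next I'll hover over drum38.

Call:
{"method": "drive_tool", "body": {"moves": [[0.9,-0.15,0,0,0.8],[1.8,-0.3,0,0,0.8],[1.96,-0.32,0.5,0,0.8],[1.96,-0.32,0.5,0,0.8],[1.96,-0.32,0.5,0,0.8]]}}

```text
time_s: 8.35
ee_pos: [447.7, -90.0, 177.5]
ee_rot: [[-0.93, 0.368, 0.002], [0.368, 0.93, -0.001], [-0.002, -0.0, -1.0]]
contact_force: [0.8, 0.1, 1.2]
width: 0.798
grasp_force: 0.0
```

```bash
cat > two.py <<'E'
import sys,pickle;from h import *
# two.py snapA snapB x y z : triangulate the nut, give tool shift from pose of B
a,b=sys.argv[1:3];P=np.array(list(map(float,sys.argv[3:6])));R=[]
for n in(a,b):
    s,i=pickle.load(open(n+'.pkl','rb'));q,ar=nut(i,proj(i,P,s),16);R.append(ray(i,q,s));print(n,q.round(1),ar,plane(i,q,P[2],s).round(1))
T,e=tri(R);print(T.round(1),e.round(2));print('shift/60',(s['ee_rot'].T@(np.r_[T[:2],10.4]-s['ee_pos'])/60).round(3))
E
python3 snap.py w5;python3 two.py w4 w5 446.6 -89.4 46;python3 two.py w4 w5 447.4 -356.5 46
```

```text
8.35 [447.7 -90.  177.5] [[-0.93, 0.368, 0.002], [0.368, 0.93, -0.001], [-0.002, -0.0, -1.0]] 0.010822664917411578
w4 [299.1  70.9] 101.0 [446.6 -89.4  46. ]
w5 [318.5 191.3] 91.5 [445.8 -89.1  46. ]
[446.3 -89.4  43.6] 0.07
shift/60 [3.000e-02 2.000e-03 2.784e+00]
w4 [ 70.8 169.6] 90.0 [ 447.6 -355.1   46. ]
w5 [ 91.7 279. ] 88.0 [ 446.8 -354.4   46. ]
[ 447.4 -357.1   43.4] 0.14
shift/60 [-1.628 -4.14   2.788]
```

Call:
{"method": "drive_tool", "body": {"moves": [[0.03,0,0.8,0,0.8],[0.03,0,1.6,0,0.8],[0.03,0,2.2,0,0.8],[0.03,0,2.6,0,0.8],[0.03,0,2.78,0,0.8],[0.03,0,2.78,0,0.8],[0.03,0,2.78,0,0],[0.03,0,2.78,0,0],[0.03,0,2.78,0,0],[0.03,0,2.78,0,0]], "squeeze": 20}}

```text
time_s: 9.65
ee_pos: [444.7, -88.7, 9.8]
ee_rot: [[-0.93, 0.368, 0.001], [0.368, 0.93, -0.0], [-0.001, -0.0, -1.0]]
contact_force: [-1.0, 0.4, 2.3]
width: 0.407
grasp_force: 20.0
```

Call:
{"method": "drive_tool", "body": {"moves": [[0,0,-0.8,0,0],[0,0,-1.6,0,0],[-0.6,0.5,-1.6,0,0],[-1.2,1,-1.6,0,0],[-1.8,1.4,-1.6,0,0],[-2.33,1.79,-1.6,0,0],[-2.33,1.79,-1.6,0,0],[-2.33,1.79,-1.2,0,0],[-2.33,1.79,-1,0,0],[-2.33,1.79,-1,0,0],[-2.33,1.79,-1,0,0]]}}

```text
time_s: 11.02
ee_pos: [614.1, -40.4, 70.2]
ee_rot: [[-0.93, 0.368, 0.001], [0.368, 0.93, -0.0], [-0.001, 0.0, -1.0]]
contact_force: [0.6, 0.0, -1.0]
width: 0.408
grasp_force: 20.0
```

```bash
cat > to.py <<'E'
import sys,numpy as np;from rig import r
v=[]
for _ in range(1): s=r.read_state()
T=np.array(list(map(float,sys.argv[1:4])));print(s['ee_pos'].round(1),s['time_s'],(np.array(s['ee_rot']).T@(T-s['ee_pos'])/60).round(3))
E
python3 to.py 615.2 -40.8 25.5
```

```text
[614.1 -40.4  70.2] 11.025 [-0.018  0.     0.746]
```

Call:
{"method": "drive_tool", "body": {"moves": [[-0.01,0,0.4,0,0],[-0.01,0,0.65,0,0],[-0.01,0,0.75,0,0],[-0.01,0,0.76,0,0],[-0.01,0,0.76,0,0],[-0.01,0,0.76,0,0.6],[-0.01,0,0.76,0,0.6],[-0.01,0,0.76,0,0.6],[-0.01,0,0.4,0,0.7],[-0.01,0,-0.4,0,0.9],[-0.01,0,-1.3,0,1],[-0.01,0,-2.2,0,1]]}}

```text
time_s: 12.52
ee_pos: [614.3, -40.3, 202.9]
ee_rot: [[-0.93, 0.368, -0.0], [0.368, 0.93, 0.0], [0.0, 0.0, -1.0]]
contact_force: [0.3, 0.2, 0.1]
width: 0.991
grasp_force: 0.0
```

Call:
{"method": "drive_tool", "body": {"moves": [[0.1,-0.9,0,0,1],[0.2,-1.8,0,0,1],[0.3,-2.7,0,0,1],[0.4,-3.6,0,0,1],[0.5,-4.5,0,0,1],[0.6,-5.3,0,0,1],[0.66,-5.93,0,0,1],[0.66,-5.93,0,0,1],[0.66,-5.93,0,0,1],[0.66,-5.93,0,0,1]]}}

```text
time_s: 13.78
ee_pos: [447.3, -355.6, 201.4]
ee_rot: [[-0.93, 0.366, 0.0], [0.366, 0.93, 0.0], [0.0, 0.0, -1.0]]
contact_force: [-0.2, 0.1, -0.0]
width: 1.0
grasp_force: 0.0
```

```bash
python3 snap.py w6;python3 two.py w4 w6 447.4 -356.5 46
```

```text
13.775 [ 447.3 -355.6  201.4] [[-0.93, 0.366, 0.0], [0.366, 0.93, 0.0], [0.0, 0.0, -1.0]] 0.002425233839713243
w4 [ 70.8 169.6] 90.0 [ 447.6 -355.1   46. ]
w6 [317.6 187.8] 78.0 [ 446.8 -356.2   46. ]
[ 447.3 -356.4   44.3] 0.13
shift/60 [-0.005 -0.015  3.183]
```

View pics/w6.png

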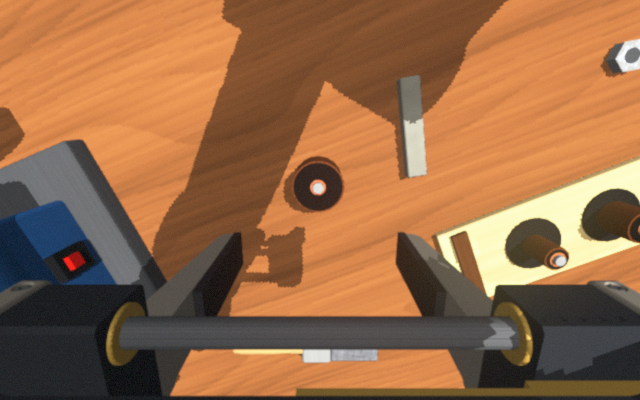

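drum58 is below the gripper at (318,187), and the gray bar (412,130) and the grinder base (130,260) are both clear of the fingers.

Call:
{"method": "drive_tool", "body": {"moves": [[0,-0.01,0.8,0,1],[0,-0.01,1.6,0,1],[0,-0.01,2.3,0,1],[0,-0.01,2.8,0,1],[0,-0.01,3.1,0,1],[0,-0.01,3.19,0,1],[0,-0.01,3.19,0,1],[0,-0.01,3.19,0,0],[0,-0.01,3.19,0,0],[0,-0.01,3.19,0,0],[0,-0.01,3.19,0,0]], "squeeze": 25}}

```text
time_s: 15.2
ee_pos: [446.6, -357.3, 10.3]
ee_rot: [[-0.93, 0.368, 0.0], [0.368, 0.93, -0.0], [-0.0, -0.0, -1.0]]
contact_force: [0.2, 0.2, 1.1]
width: 0.626
grasp_force: 25.0
```

Call:
{"method": "drive_tool", "body": {"moves": [[0,0,-0.8,0,0],[0,0,-1.6,0,0],[0,0,-2.2,0,0],[0.05,0.8,-2.2,0,0],[0.1,1.6,-2.2,0,0],[0.15,2.4,-2.2,0,0],[0.2,3.2,-2.2,0,0],[0.25,4,-2.2,0,0],[0.3,4.8,-2.2,0,0],[0.36,5.6,-2.2,0,0],[0.41,6.4,-2.2,0,0],[0.46,7.2,-2.2,0,0]]}}

```text
time_s: 16.7
ee_pos: [579.8, 56.3, 141.6]
ee_rot: [[-0.93, 0.368, -0.001], [0.368, 0.93, -0.0], [0.001, -0.0, -1.0]]
contact_force: [0.7, -0.1, -0.1]
width: 0.626
grasp_force: 25.0
```

```bash
python3 to.py 609.7 148.3 150
```

```text
[579.8  56.3 141.6] 16.7 [ 0.101  1.609 -0.14 ]
```

Call:
{"method": "drive_tool", "body": {"moves": [[0.05,0.8,0,0,0],[0.1,1.4,0,0,0],[0.1,1.6,0,0,0],[0.1,1.6,0,0,0],[0.1,1.6,0,0,0],[0.1,1.6,0,0,0]]}}

```text
time_s: 17.45
ee_pos: [609.4, 144.9, 142.0]
ee_rot: [[-0.929, 0.369, -0.0], [0.369, 0.929, -0.0], [0.0, -0.0, -1.0]]
contact_force: [-0.4, 0.1, -1.8]
width: 0.623
grasp_force: 25.0
```

```bash
python3 to.py 609.7 148.3 26; python3 snap.py w7; python3 pads.py w7
```

```text
[609.4 144.9 142. ] 17.45 [0.016 0.054 1.934]
17.45 [609.4 144.9 142. ] [[-0.929, 0.369, -0.0], [0.369, 0.929, -0.0], [0.0, -0.0, -1.0]] 0.006041046076238711
[[np.float64(611.9), np.float64(142.2), np.float64(58.0), np.float64(92.0)], [np.float64(632.6), np.float64(57.8), np.float64(68.0), np.float64(100.0)], None, None]
```

View pics/w7.png

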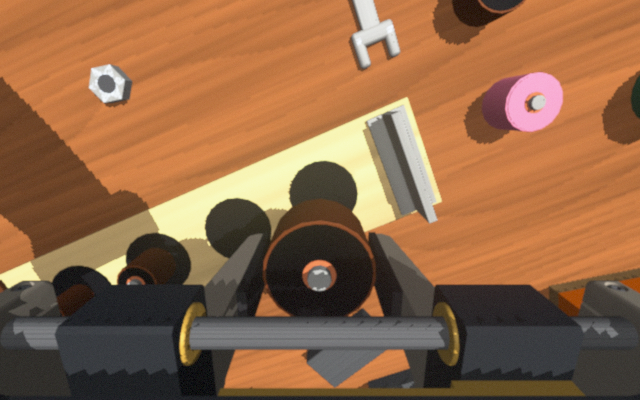

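The drum58 in hand covers the lower half of pad1 (visible around (323,180)), and the stop is clear at (400,160). I'll keep the earlier unobstructed pad1 estimate and lower.

Call:
{"method": "drive_tool", "body": {"moves": [[0.01,0.05,0.7,0,0],[0.01,0.05,1.3,0,0],[0.01,0.05,1.7,0,0],[0.01,0.05,1.87,0,0],[0.01,0.05,1.94,0,0],[0.01,0.05,1.94,0,0],[0.01,0.05,1.94,0,0.75],[0.01,0.05,1.94,0,0.75],[0.01,0.05,1.94,0,0.75],[0.01,0.05,1.5,0,0.75],[0.01,0.05,0.7,0,0.75],[0.01,0.05,-0.2,0,0.75]]}}

```text
time_s: 19.0
ee_pos: [609.4, 149.1, 154.7]
ee_rot: [[-0.93, 0.368, -0.002], [0.368, 0.93, -0.0], [0.001, -0.001, -1.0]]
contact_force: [0.9, 0.2, -0.2]
width: 0.75
grasp_force: 0.0
```

```bash
python3 to.py 497.3 340.9 178
```

```text
[609.4 149.1 154.7] 19.0 [ 2.914  2.284 -0.385]
```

Call:
{"method": "drive_tool", "body": {"moves": [[0.7,0.55,-0.5,0,0.75],[1.4,1.1,-0.6,0,0.75],[2.1,1.65,-0.6,0,0.75],[2.8,2.2,-0.6,0,0.75],[2.91,2.28,-0.6,0,0.75],[2.91,2.28,-0.6,0,0.75],[2.91,2.28,-0.6,0,0.75]]}}

```text
time_s: 19.88
ee_pos: [498.9, 339.5, 190.0]
ee_rot: [[-0.929, 0.369, 0.0], [0.369, 0.929, -0.0], [-0.0, -0.0, -1.0]]
contact_force: [0.5, 0.5, 0.0]
width: 0.749
grasp_force: 0.0
```

```bash
python3 snap.py w8; python3 two.py w2 w8 497.3 340.9 46
```

```text
19.875 [498.9 339.5 190. ] [[-0.929, 0.369, 0.0], [0.369, 0.929, -0.0], [-0.0, -0.0, -1.0]] 0.00756865688328575
w2 [448.7 186.5] 77.5 [497.2 340.8  46. ]
w8 [319.1 188.3] 85.0 [497. 341.  46.]
[497.2 340.9  45.6] 0.13
shift/60 [0.037 0.013 2.993]
```

View pics/w8.png

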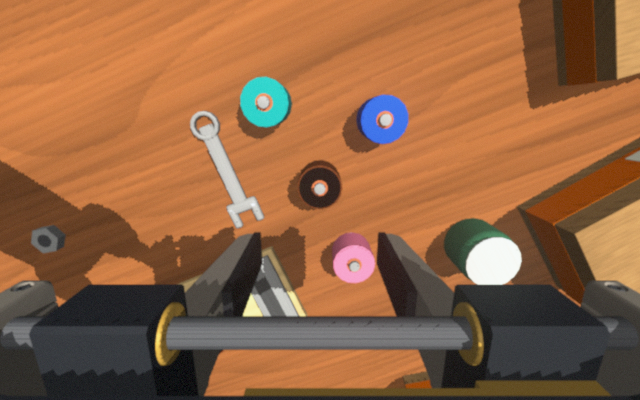

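The brown drum48 is centred at (319,188). The wrench jaw, with its edge at x≈262, is just outside the finger's path.

Call:
{"method": "drive_tool", "body": {"moves": [[0.03,0.01,0.8,0,0.75],[0.03,0.01,1.6,0,0.75],[0.03,0.01,2.3,0,0.75],[0.03,0.01,2.7,0,0.75],[0.03,0.01,2.93,0,0.75],[0.03,0.01,2.99,0,0.75],[0.03,0.01,2.99,0,0.75],[0.03,0.01,2.99,0,0],[0.03,0.01,2.99,0,0],[0.03,0.01,2.99,0,0],[0.03,0.01,2.99,0,0]], "squeeze": 22}}

```text
time_s: 21.3
ee_pos: [497.0, 342.0, 11.3]
ee_rot: [[-0.93, 0.368, 0.001], [0.368, 0.93, 0.0], [-0.001, 0.0, -1.0]]
contact_force: [-0.1, -0.5, 4.3]
width: 0.519
grasp_force: 22.0
```

```bash
python3 to.py 612.4 53.8 150
```

```text
[497.  342.   11.3] 21.3 [-3.556 -3.758 -2.31 ]
```

Call:
{"method": "drive_tool", "body": {"moves": [[0,0,-0.8,0,0],[0,0,-1.6,0,0],[0,0,-2.25,0,0],[-0.5,-0.5,-2.25,0,0],[-1.1,-1.1,-2.25,0,0],[-1.7,-1.7,-2.25,0,0],[-2.3,-2.3,-2.25,0,0],[-2.9,-3,-2.25,0,0],[-3.4,-3.6,-2.25,0,0],[-3.55,-3.74,-2.25,0,0],[-3.55,-3.74,-2.25,0,0],[-3.55,-3.74,-2.25,0,0]]}}

```text
time_s: 22.8
ee_pos: [611.6, 56.3, 145.3]
ee_rot: [[-0.93, 0.367, -0.001], [0.367, 0.93, 0.001], [0.001, 0.0, -1.0]]
contact_force: [-0.5, 0.9, -1.2]
width: 0.514
grasp_force: 22.0
```

```bash
python3 to.py 612.4 53.8 26; python3 snap.py w9; python3 - <<'E'
import pickle;from h import *
s,i=pickle.load(open('w9.pkl','rb'))
P=proj(i,(609.7,148.3,61),s);q,a=nut(i,P,18);print(P,q,a,plane(i,q,61,s))
E
```

```text
[611.6  56.3 145.3] 22.8 [-0.03  -0.034  1.988]
22.8 [611.6  56.3 145.3] [[-0.93, 0.367, -0.001], [0.367, 0.93, 0.001], [0.001, 0.0, -1.0]] 0.006747515622631681
[421.28629369 166.53107769] [422.44287397 167.50647821] 141.5 [610.83024694 148.95980576  61.        ]
```

View pics/w9.png

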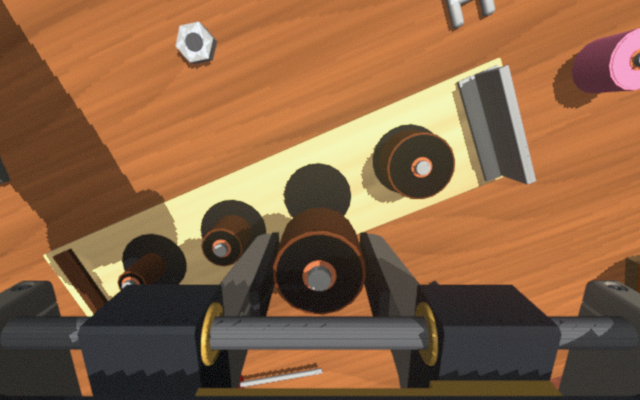

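drum58 stands on pad1 (nut (422,167), about 1.3 mm off centre), and pad2's visible part is at (317,190). I'll place drum48 with a narrow release.

Call:
{"method": "drive_tool", "body": {"moves": [[-0.02,-0.03,0.7,0,0],[-0.02,-0.03,1.3,0,0],[-0.02,-0.03,1.7,0,0],[-0.02,-0.03,1.9,0,0],[-0.02,-0.03,1.99,0,0],[-0.02,-0.03,1.99,0,0],[-0.02,-0.03,1.99,0,0.65],[-0.02,-0.03,1.99,0,0.65],[-0.02,-0.03,1.99,0,0.65],[-0.02,-0.03,1.5,0,0.65],[-0.02,-0.03,0.7,0,0.65],[-0.02,-0.03,-0.2,0,0.65]]}}

```text
time_s: 24.35
ee_pos: [611.9, 52.7, 158.3]
ee_rot: [[-0.93, 0.368, -0.002], [0.368, 0.93, 0.0], [0.002, -0.0, -1.0]]
contact_force: [0.6, -0.6, -0.7]
width: 0.649
grasp_force: 0.0
```

Call:
{"method": "drive_tool", "body": {"moves": [[0.5,-0.5,-0.8,0,0.65],[1,-1,-1,0,0.65],[1.4,-1.2,-1,0,0.65],[1.4,-1.2,-1,0,0.65],[1.4,-1.2,-1,0,0.65],[1.4,-1.2,-1,0,0.65]]}}

```text
time_s: 25.1
ee_pos: [508.7, 16.7, 217.3]
ee_rot: [[-0.93, 0.368, -0.0], [0.368, 0.93, 0.0], [0.0, -0.0, -1.0]]
contact_force: [-0.6, 0.1, -0.4]
width: 0.652
grasp_force: 0.0
```

```bash
python3 snap.py w10; python3 - <<'E'
import pickle;from h import *
s,i=pickle.load(open('w10.pkl','rb'))
for P in((609.7,148.3,61),(612.4,53.8,61),(615.2,-40.8,61),(617.7,-135.3,61)):
    q,a=nut(i,proj(i,P,s),18);X=plane(i,q,61,s);print(P,q.round(),a,X.round(1),np.hypot(*(X[:2]-P[:2])).round(1))
E
```

```text
25.1 [508.7  16.7 217.3] [[-0.93, 0.368, -0.0], [0.368, 0.93, 0.0], [0.0, -0.0, -1.0]] 0.0016009813634920607
(609.7, 148.3, 61) [462. 228.] 80.5 [610.5 149.2  61. ] 1.2
(612.4, 53.8, 61) [391. 247.] 217.0 [603.9  68.3  61. ] 16.8
(615.2, -40.8, 61) [307. 287.] 53.0 [615.5 -40.1  61. ] 0.8
(617.7, -135.3, 61) [234. 327.] 194.0 [ 635.1 -144.6   61. ] 19.7
```

View pics/w10.png

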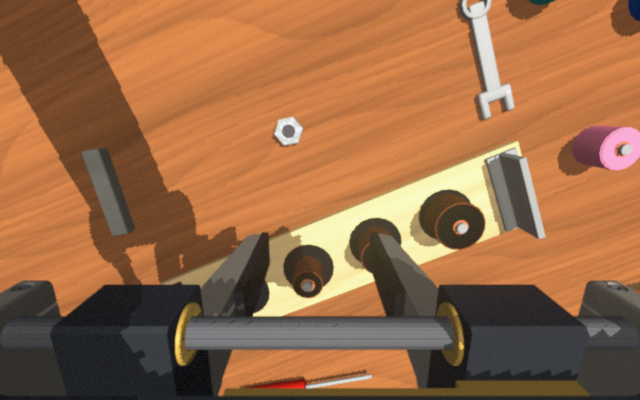

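Drums 58 and 38 are good at (462,228) and (307,287). Fingers hide drum48 and drum28 here, so those two numbers aren't the nuts. One shift outward should give a clear check.

Call:
{"method": "drive_tool", "body": {"moves": [[-0.9,0,-0.3,0,0.65],[-1.8,0,-0.5,0,0.65],[-2.6,0,-0.5,0,0.65],[-2.6,0,-0.5,0,0.65],[-2.6,0,-0.5,0,0.65],[-2.6,0,-0.5,0,0.65]]}}

```text
time_s: 25.9
ee_pos: [652.4, -40.0, 248.2]
ee_rot: [[-0.93, 0.367, 0.0], [0.367, 0.93, 0.0], [-0.0, 0.0, -1.0]]
contact_force: [0.4, -0.2, 0.4]
width: 0.653
grasp_force: 0.0
```

```bash
python3 snap.py w11; python3 - <<'E'
import pickle;from h import *
s,i=pickle.load(open('w11.pkl','rb'))
for P in((609.7,148.3,61),(612.4,53.8,61),(615.2,-40.8,61),(617.7,-135.3,61)):
    q,a=nut(i,proj(i,P,s),15);X=plane(i,q,61,s);print(P,q.round(),a,X.round(1),np.hypot(*(X[:2]-P[:2])).round(1))
E
```

```text
25.9 [652.4 -40.  248.2] [[-0.93, 0.367, 0.0], [0.367, 0.93, 0.0], [-0.0, 0.0, -1.0]] 0.008549529390773537
(609.7, 148.3, 61) [467.  84.] 87.5 [611.1 149.   61. ] 1.6
(612.4, 53.8, 61) [383. 121.] 74.5 [614.3  52.6  61. ] 2.2
(615.2, -40.8, 61) [307. 153.] 68.0 [616.4 -40.4  61. ] 1.3
(617.7, -135.3, 61) [232. 185.] 64.0 [ 618.7 -135.5   61. ] 1.1
```

View pics/w11.png

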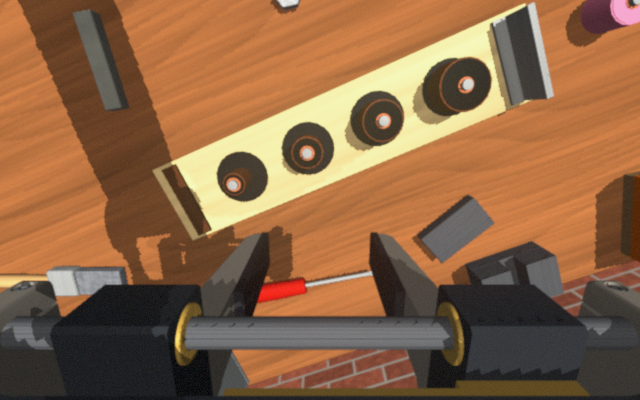

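All four drums stand upright in order from the stop: nuts at (467,84), (383,121), (307,153) and (232,185), each within about 2 mm of its pad's centre. The gripper is clear, so I'll hand in.

```bash
python3 -c "
from rig import r
print(r.close_job())"
```

```text
the job is handed in; nothing more can be done
None
```

I placed the four drums upright on the pads in order of diameter, drum58 next to the stop. The last wrist view showed each within about 2 mm of its pad's centre; I handed the job in with about 26 s on the robot's clock, and no verdict came back.

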